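Bolt the storage box shut

ROBOT

A 6-joint arm with a two-finger parallel gripper is mounted at the origin on the work surface; the furniture and walls round the work are solid. World frame = base frame: x ahead of the robot, y to its left, z up, the work surface at z = 0. Lengths are in mm, angles in degrees, forces in N, time in s.
With the tool pointing down it reaches from about 350 to 925 mm from the base axis. Payload 6.4 kg.
Tool frame: the origin (TCP) lies midway between the tips of the shut fingers; the grasp point (between the pads) lies 19 mm behind it; z points along the fingers, x is the direction in which the jaws open and shut, and the axes are right-handed (so a half turn about z gives the same grasp; the last joint's range is limited). The gripper opens to 85 mm and grips with 20 to 120 N. Pads are 22 mm wide; open, the fingers measure 114 mm over their backs; the gripper's body (76 mm by 85 mm) begins 54 mm behind the grasp point. The pads swing forward as they close: fully open they stand 13 mm farther back than shut.
Start: joints at [56.259, 14.043, 89.255, -0, 76.702, -9.975], TCP at [261.953, 594.89, 231.29] pointing down, gripper open.
Joint ranges: [-179.41, 179.41], [-58.25, 129.5], [7.25, 145.43], [-54.29, 234.29], [11.92, 165.04], [-157.13, 157.13]. Speed limits (degrees/s): [147.25, 147.25, 180, 180, 180, 180].

INTERFACE

Orientations are given as [roll, pitch, yaw] about the fixed x, y, z axes, in that order (R = Rz(yaw) Ry(pitch) Rx(roll)).
In Python, from bench import read_state, get_image, close_job, search_frame, spot_point gives the robot as it stands. The module is installed in compiled form; this text tells all that it offers.
- The arm moves only by the tool apply_moves, never from a script. Its arguments are lists of equal length, an entry for each row: "dr": the turn, a rotation vector about the tool's x, y, z each as a share of pi rad, from -1 to 1, a list of three; "offset": the shift along the tool's x, y, z each as a share of 0.4 m, from -1 to 1, a list of three; "gripper": the opening, from -1 (shut) to 1 (fully open). A call has 1 to 8 rows; each row is the pose to reach, as a shift and turn from the pose measured when the call began, along the tool's axes at that moment, turning the shorter way round; what a row does not reach only later rows make up. A row lasts 1/8 s, in which the tool goes at most 62.5 mm and 10.7 degrees, less where a joint would pass 70% of its speed; a pose out of reach is approached as far as the arm can. A call with a number of a shift or a turn outside -1 to 1 is refused whole. A call with a gripper value outside its range is refused whole. The fingers move at their own pace and stop on an object; the grip force is fixed at half the most. Time passes only in rows, so rows that repeat a pose let the fingers close. It gives the time, the measured TCP pose, the force and the opening at its end, in the units of the state.
- read_state(): the state, without advancing time (a new reading comes with each control period).
- get_image(name): name is "scene" or "side" or "wrist"; returns a dict with "pixels" (384x512x3 uint8, blue, green, red), "intrinsics" (3x3 intrinsics, pixels), "origin" and "rotation" of the camera in the world; the wrist camera has in their place "T_tool_cam" (4x4, takes a point from camera to tool coordinates, whose origin is the TCP and whose axes are the tool frame's). Camera axes: x right, y down, z forward; pixel columns grow to the right and rows downward; lengths in mm; the calibration is good to about 2 mm. A picture is of the moment at which its call begins: read the wrist's pose just before it. There is no depth.
- close_job(): hands the job in, once; it reports no verdict.
Trained networks look in a picture, given as the dict that the camera call returned (one of the last four; its "shot" number tells which), for a name from the list of things; names that differ only in an ending like _2 or _b are one class to them, and where a whole thing is asked for, a point or a joint stands for the part that bears it (a point fixed in the world has none). Each returns a list of dicts, best first, with "confidence" (0 to 1); they miss things now and then, are a little off and sometimes report something else, mostly with a low value. They report only what shows in the picture. A call takes as long as a camera call.
- search_frame(label, picture): "at" ([row, column] in pixels, amid what is visible of it).
- spot_point(label, picture): "at" ([row, column] in pixels: a listed point, or the origin of a listed thing).
The state is a dict: "time": time; "q": joint angles; "qvel": joint speeds; "effort": joint torques, N m; "ee_pos": TCP position; "ee_rot": TCP orientation; "wrist_force": force on the tool from outside, world axes, zero at the start; "ft_torque": the same for the moment, N m; "width": finger opening in mm.
Only numpy, scipy, OpenCV 4.12 (cv2) and the standard library are available. Lean on these libraries where they do the work, as an engineer would, in place of code of your own. Each camera call takes 0.05 s, during which the arm holds its last target.

TASK

Bolt the closed wooden storage box: keeping the bolt's handle raised, slide the barrel bolt across into its socket, pushing it gently against the spring in there until it comes to its stop, then turn the handle fully down into the notch so that it stays latched, and let go. Never force or ram the bolt, and leave the cup and the soap bar on the box where they are.

Things in the scene. Friction and masses are not known exactly. Their poses are not given: they have to be found in the camera images.
- storage_box: plywood box, fixed to the worktop, 140 (x) x 300 (y) x 80 mm high; origin at the centre of its underside; x axis to its back, y along its length to its left, z up. The right part of its top (y below -45 mm) is the closed lid, which does not move. The steel bolt lies along y on the top near the front edge: bolt axis at x = -52, z = 96 mm
- barrel_bolt: steel rod, 12 mm diameter, 145 mm long, with an arm of 8 mm diameter square to it that carries the knob; origin on the rod's axis at the arm; y along the rod (as the box's y), -x along the arm. Some 8 mm short of the stop its tip meets a rubber-faced spring (3 N, 10 N at the stop) that pushes the bolt back until the handle is down. Bolt against box or bracket over 25 N does damage
- knob_center (a point): centre of the knob on the arm's end: steel cylinder, 18 mm diameter, 16 mm long in the rod's direction (its flat ends suit a 16 mm pinch, in which it can pivot), 56 mm from the rod's axis; free air all round, as it overhangs the front of the box
- bolt_slide (a joint): position of the bolt along the box's -y (m): 0 fully drawn back, grows towards the lid; friction 3 N; the knob is at box y = 0.085 - value. Notch bracket and socket spring are fitted as one, differently on each box: the notch's centre is at a value of 0.045 to 0.085, not measured, to be found by feel at the stop (arm on the post: 1.5 mm past that centre)
- bolt_turn (a joint): angle of the arm (rad): 0 fully down, level, pointing to the box's front (-x); 1.0 fully raised; friction holds it where it is left (about 1 N at the knob). Above 0.7 the arm passes over the guide; outside the notch it cannot go below about 0.4
- dosing_cup: grey plastic cup, 63 mm diameter, 49 mm high, on the lid; origin at the centre of its underside; a bystander
- soap_bar: pink soap bar, 48 x 75 x 20 mm, on the left part of the box's top behind the bolt; origin at the centre of its underside; a bystander
- guide_top (a point): on the guide beside the bolt's front: 8 mm thick, 17 to 19 mm high over the box, along y; it bars the arm from going down but for one notch 11 mm wide, near where the bolt's travel ends. Right past the notch a stop post 40 mm high halts the raised arm: touching it, the arm is over the notch, with 3 mm play backwards. This point is 60 mm left of the mean notch and says nothing of its exact place

How it is judged (in metres and radians):
On the way:
1. the bolt is slid across with the handle raised (value of joint bolt_slide above 0.04 m and value of joint bolt_turn above 0.4 rad), for 0.1 s.
At the end, for the whole second after the job is handed in: The bolt is across (slide over 40 mm) with its handle down in the notch (turn under 0.2 rad, which only the notch allows), at rest; the cup stands upright, and cup and soap bar are within 30 mm of where they were (value of joint bolt_slide above 0.04 m and value of joint bolt_turn below 0.2 rad and velocity of joint bolt_slide between -0.01 and 0.01 m/s and velocity of joint bolt_turn between -0.05 and 0.05 rad/s and distance of each of dosing_cup, soap_bar from where it was at the start of the episode below 0.03 m and angle between dosing_cup's own z axis and vertical below 0.3 rad); the robot touches nothing.
It fails at once if the bolt is forced: contact between the bolt and the box with its bracket above 25 N (contact force between barrel_bolt and storage_box above 25 N).
It fails at once if a bystander (cup, soap bar) is pushed over 30 mm away (distance of any of dosing_cup, soap_bar from where it was at the start of the episode above 0.03 m).
It also fails if it takes over 32 s, if anything falls off the work surface, if the arm or the gripper's body presses on something with over 40 N, if the wrist force passes 120 N, or if a joint passes its speed limit or range.

## Working session

There is one attempt and no reset: what is moved stays moved. The work goes in short steps, Python scripts to look and compute and a tool call to move; the robot and the scene stay as the last step left them, time stands still between calls to the robot, and variables do not carry over. Pictures are saved under pics/ and viewed, and the job is handed in when it is done.

Besides the shell and the picture viewer there is one more tool, called after "Request:" as a command line: name --argument value ..., lists and objects as JSON in quotes. apply_moves: Moves the arm, as the interface text tells. Shift numbers are shares of 0.4 m and turn numbers shares of pi rad, none past 1 either way. Its arguments: {"type":"object","properties":{"dr":{"type":"array"},"offset":{"type":"array"},"gripper":{"type":"array"}},"required":["dr","offset","gripper"]}

```bash
mkdir -p pics; ls
cat > h.py <<'E'
import numpy as np,cv2
from bench import *
from scipy.spatial.transform import Rotation as R
def ray(im,at):
    K=np.array(im["intrinsics"]);d=np.linalg.inv(K)@np.array([at[1],at[0],1.]);d=np.array(im["rotation"])@d
    return np.array(im["origin"],float),d/np.linalg.norm(d)
def tri(rs):
    A=np.zeros((3,3));b=np.zeros(3)
    for o,d in rs:
        P=np.eye(3)-np.outer(d,d);A+=P;b+=P@o
    p=np.linalg.solve(A,b);return p,[np.linalg.norm(np.cross(p-o,d)) for o,d in rs]
def proj(im,p):
    c=np.array(im["rotation"]).T@(np.array(p)-np.array(im["origin"]));u=np.array(im["intrinsics"])@c;return u[:2]/u[2]
def T():
    s=read_state();return np.array(s["ee_pos"]),R.from_euler('xyz',s["ee_rot"],degrees=True)
E
python3 - <<'E'
from h import *
s=read_state();print(s)
rs={}
for n in ["scene","side"]:
    im=get_image(n);cv2.imwrite(f"pics/{n}0.png",im["pixels"])
    for l in ["storage_box","barrel_bolt","knob_center","guide_top","dosing_cup","soap_bar"]:
        r=spot_point(l,im)
        print(n,l,[(np.round(q["at"]),round(q["confidence"],2)) for q in r[:2]])
        if r: rs.setdefault(l,[]).append(ray(im,r[0]["at"]))
for l,v in rs.items():
    if len(v)>1: print(l,tri(v))
E
```

```text
pics
{'time': 0.0, 'q': array([ 5.62578884e+01,  1.40845641e+01,  8.93257726e+01,  4.01086800e-04,
        7.67028748e+01, -9.97409128e+00]), 'qvel': array([-0.07292815,  0.00867894,  0.03441999, -0.04785096,  0.01316907,
        0.04275661]), 'effort': array([ 4.82027535e-04, -4.29514360e+01, -3.26129758e+01, -1.73005742e-04,
        5.45917064e-03,  5.93742357e-06]), 'ee_pos': array([261.63342067, 594.39834598, 230.16728216]), 'ee_rot': array([-1.79980007e+02,  1.11432927e-01,  6.62319064e+01]), 'wrist_force': array([-0.93294565,  0.53056869,  0.04139955]), 'ft_torque': array([-0.02799058,  0.03095713, -0.05212241]), 'width': 85.32489588205507}
scene storage_box [(array([229., 280.]), 0.65)]
scene barrel_bolt [(array([211., 272.]), 0.89)]
scene knob_center [(array([198., 278.]), 0.75)]
scene guide_top [(array([212., 268.]), 0.82)]
scene dosing_cup [(array([179., 302.]), 0.82)]
scene soap_bar [(array([202., 246.]), 0.98)]
side storage_box [(array([222., 284.]), 0.71)]
side barrel_bolt [(array([188., 246.]), 0.55)]
side knob_center [(array([179., 239.]), 0.83)]
side guide_top [(array([189., 243.]), 0.56)]
side dosing_cup [(array([194., 328.]), 0.89)]
side soap_bar [(array([177., 265.]), 0.87)]Traceback (most recent call last):
  File "<stdin>", line 11, in <module>
  File "h.py", line 11, in tri
    p=np.linalg.solve(A,b);return p,[np.linalg.norm(np.cross(p-o,d)) for o,d in rs]
                                                    ~~~~~~~~^^^^^^^
    raise ValueError("At least one array has zero dimension")
ValueError: At least one array has zero dimension
```

```bash
cat > look.py <<'E'
from h import *
import sys
tag=sys.argv[1]
rs={}
for n in ["scene","side"]:
    im=get_image(n);cv2.imwrite(f"pics/{n}{tag}.png",im["pixels"])
    if n=="scene" : print({k:v for k,v in im.items() if k!="pixels"})
    for l in ["storage_box","barrel_bolt","knob_center","guide_top","dosing_cup","soap_bar"]:
        r=spot_point(l,im)
        if r: rs.setdefault(l,[]).append(ray(im,r[0]["at"]))
for l,v in rs.items():
    if len(v)>1: print(l,[np.shape(x) for q in v for x in q]); print(tri(v))
E
python3 look.py 1
```

```text
{'intrinsics': array([[387.42373078,   0.        , 258.47665047],
       [  0.        , 387.42373078, 195.25446798],
       [  0.        ,   0.        ,   1.        ]]), 'origin': array([-77.82654826, 371.07158141, 531.15232526]), 'rotation': array([-120.01347802,    0.49802483, -119.85210596]), 'shot': 3}
storage_box [(3,), (), (3,), ()]Traceback (most recent call last):
  File "look.py", line 12, in <module>
    if len(v)>1: print(l,[np.shape(x) for q in v for x in q]); print(tri(v))
                                                                     ~~~^^^
  File "h.py", line 11, in tri
    p=np.linalg.solve(A,b);return p,[np.linalg.norm(np.cross(p-o,d)) for o,d in rs]
                                                    ~~~~~~~~^^^^^^^
    raise ValueError("At least one array has zero dimension")
ValueError: At least one array has zero dimension
```

```bash
python3 -c "
import cv2,numpy as np
a=cv2.imread('pics/scene0.png');b=cv2.imread('pics/side0.png')
c=np.hstack([cv2.resize(a[120:320,180:380],(600,600),interpolation=2)[:, :],])
cv2.imwrite('pics/c0.png',c);cv2.imwrite('pics/d0.png',cv2.resize(b[120:320,180:380],(600,600),interpolation=2))"
```

```text
(no output)
```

View pics/c0.png

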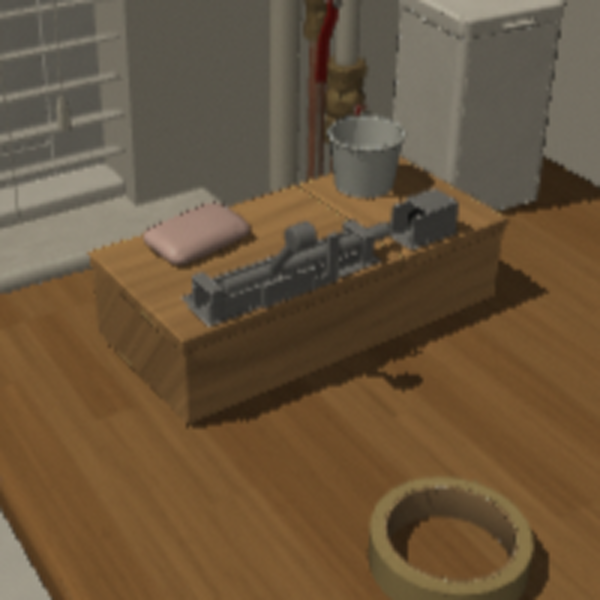

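View pics/d0.png

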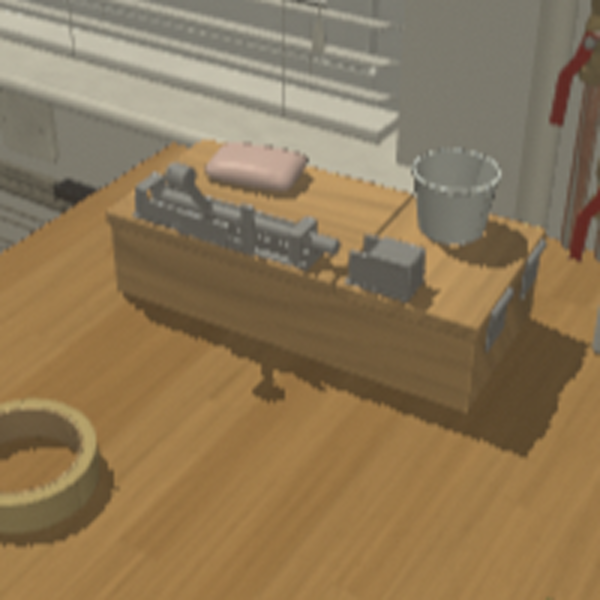

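View pics/scene0.png

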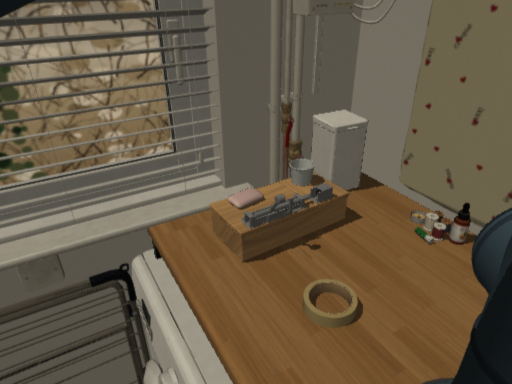

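```bash
sed -i 's/np.array(im\["rotation"\])/R.from_euler("xyz",im["rotation"],degrees=True).as_matrix()/' h.py
cat > look.py <<'E'
from h import *
import sys
tag=sys.argv[1]
rs={}
for n in ["scene","side"]:
    im=get_image(n);cv2.imwrite(f"pics/{n}{tag}.png",im["pixels"])
    for l in ["storage_box","barrel_bolt","knob_center","guide_top","dosing_cup","soap_bar"]:
        r=spot_point(l,im)
        if r: rs.setdefault(l,[]).append(ray(im,r[0]["at"]))
for l,v in rs.items():
    if len(v)>1: p,e=tri(v);print(l,np.round(p,1),np.round(e,1))
# box corner fit
E
python3 look.py 2
python3 -c "
from h import *
for n in ['scene','side']:
    im=get_image(n);print(n,im['origin'],im['rotation'])
im=get_image('wrist');print(im['T_tool_cam']);cv2.imwrite('pics/w0.png',im['pixels'])
"
```

```text
storage_box [574.2 -55.8 -10.9] [0.2 0.2]
barrel_bolt [506.2   8.9  98.4] [2.3 2.3]
knob_center [484.6  11.7 138.7] [0.8 0.8]
guide_top [502.2  21.8  98.4] [1. 1.]
scene [-77.82654826 371.07158141 531.15232526] [-120.01347802    0.49802483 -119.85210596]
side [ -46.56838277 -415.58655436  517.51807849] [-121.29377304    1.13752223  -55.43410691]
[[ 9.99999004e-01 -2.85573559e-04  1.38183930e-03  1.00675028e-01]
 [-1.43258328e-04  9.53698208e-01  3.00765203e-01 -7.67584878e+01]
 [-1.40374825e-03 -3.00765102e-01  9.53697218e-01 -1.43382806e+02]
 [ 0.00000000e+00  0.00000000e+00  0.00000000e+00  1.00000000e+00]]
```

View pics/w0.png

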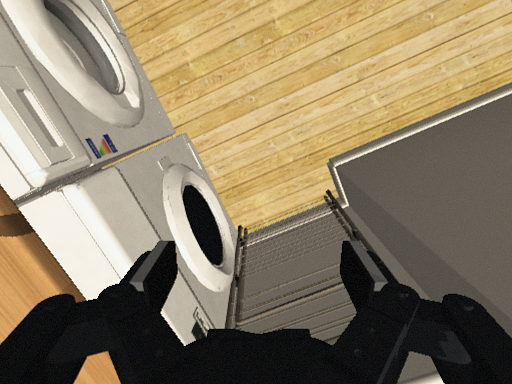

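Run:
```python
from h import *
from scipy.optimize import least_squares
A={'fl':(185,345),'fr':(505,218),'bl':(92,255),'br':(402,158),'fl0':(190,423),'fr0':(497,296)}
B={'fl':(108,218),'fr':(476,328),'br':(545,235),'bl':(195,140),'fl0':(118,290),'fr0':(470,409)}
M={'fl':(-70,150,80),'fr':(-70,-150,80),'bl':(70,150,80),'br':(70,-150,80),'fl0':(-70,150,0),'fr0':(-70,-150,0)}
ims={n:get_image(n) for n in['scene','side']}
def res(x,show=0):
    rot=R.from_euler('z',x[3]);r=[]
    for im,D in((ims['scene'],A),(ims['side'],B)):
        for k,(c,w) in D.items():
            e=proj(im,rot.apply(M[k])+[x[0],x[1],x[2]])-np.array([c/3+180,w/3+120])
            if show: print(k,np.round(e,1))
            r+=list(e)
    return r
s=least_squares(res,[574,-56,0,0],loss='soft_l1');x=s.x
print(x,np.degrees(x[3]));res(x,1)
rot=R.from_euler('z',x[3]);f=lambda p:np.round(rot.apply(p)+x[:3],1)
print('bolt@0',f([-52,85,96]),'guide',f)
for n,p in dict(k10=[-52-56*np.cos(1),85,96+56*np.sin(1)],k09=[-52-56*np.cos(.9),85,96+56*np.sin(.9)],endk=[-52-56*np.cos(1),20,96+56*np.sin(1)]).items(): print(n,f(p))
# measured knob in box frame
print(rot.inv().apply(np.array([484.6,11.7,138.7])-x[:3]))
for n in ims: print(n,proj(ims[n],f([-52-56*np.cos(1),85,96+56*np.sin(1)])))
```

```text
[ 5.70057981e+02 -5.58628967e+01 -4.44738227e+00  7.05195989e-02] 4.040475391345017
fl [-0.  -0.6]
fr [ 0.8 -0.5]
bl [-1.6 -0.6]
br [-3.4 -2. ]
fl0 [-0.5  4.3]
fr0 [0.  1.6]
fl [-1.2 -1.1]
fr [1.6 1.1]
br [ 0.7 -1.8]
bl [ 2.3 -0. ]
fl0 [-1.8  3.4]
fr0 [-0.   5.4]
bolt@0 [512.2  25.3  91.6] guide <function <lambda> at 0x7fa7121bcc20>
k10 [482.   23.1 138.7]
k09 [477.5  22.8 135.4]
endk [486.6 -41.7 138.7]
[-80.48501646  73.41643946 143.14738227]
scene [271.89406098 200.37394409]
side [233.88677593 176.358352  ]
```

```bash
cat > go.py <<'E'
from h import *
import sys
# usage: x y z yaw : offset/dr of the move from here
p,r=T();t=np.array(eval(sys.argv[1]),float);g=R.from_euler('xyz',[180,0,float(sys.argv[2])],degrees=True)
print('offset',np.round(r.inv().apply(t-p)/400,4),'dr',np.round((r.inv()*g).as_rotvec()/np.pi,4),'dist',np.linalg.norm(t-p))
E
python3 go.py "[366,302,262]" 80;python3 go.py "[465,12,265]" 94
```

```text
offset [-0.5653  0.5332 -0.0768] dr [-0.      0.     -0.0765] dist 312.34766009383736
offset [-1.1291  1.0518 -0.0843] dr [-0.      0.     -0.1542] dist 618.1746438198608
```

Request:
apply_moves --offset '[[-0.98, 0.91, -0.08], [-0.98, 0.91, -0.08], [-0.98, 0.91, -0.08], [-0.98, 0.91, -0.08], [-0.98, 0.91, -0.08], [-0.98, 0.91, -0.08], [-0.98, 0.91, -0.08], [-0.98, 0.91, -0.08]]' --dr '[[0, 0, -0.154], [0, 0, -0.154], [0, 0, -0.154], [0, 0, -0.154], [0, 0, -0.154], [0, 0, -0.154], [0, 0, -0.154], [0, 0, -0.154]]' --gripper '[0.2, 0.2, 0.2, 0.2, 0.2, 0.2, 0.2, 0.2]'

```text
time: 3.35
ee_pos: [425.2, 122.8, 261.6]
ee_rot: [179.9, -0.0, 94.0]
wrist_force: [1.5, 0.6, -0.1]
width: 51.1
```

```bash
python3 go.py "[465,12,265]" 94
```

```text
offset [-0.2832  0.08   -0.0083] dr [ 0.0005 -0.     -0.0002] dist 117.7748547798181
```

Request:
apply_moves --offset '[[-0.283, 0.08, -0.008], [-0.283, 0.08, -0.008], [-0.283, 0.08, -0.008], [-0.283, 0.08, -0.008]]' --dr '[[0, 0, 0], [0, 0, 0], [0, 0, 0], [0, 0, 0]]' --gripper '[0.2, 0.2, 0.2, 0.2]'

```text
time: 3.85
ee_pos: [464.8, 12.4, 264.7]
ee_rot: [179.9, -0.0, 93.9]
wrist_force: [0.7, 0.2, 0.4]
width: 51.2
```

```bash
cat > wl.py <<'E'
from h import *
import sys
p,r=T();im=get_image("wrist");cv2.imwrite(f"pics/w{sys.argv[1]}.png",im["pixels"])
Tc=np.array(im["T_tool_cam"]);np.savez('w.npz',p=p,r=r.as_matrix(),T=Tc,K=im["intrinsics"])
print(p,r.as_euler('xyz',degrees=True),read_state()["q"])
def wray(at):
    d=np.linalg.inv(im["intrinsics"])@[at[1],at[0],1.];d=r.apply(Tc[:3,:3]@d);o=p+r.apply(Tc[:3,3]);return o,d/np.linalg.norm(d)
for l,z in [("knob_center",143),("guide_top",98)]:
    for q in spot_point(l,im)[:2]:
        o,d=wray(q["at"]);print(l,np.round(q["at"],1),q["confidence"],o+d*(z-o[2])/d[2])
E
python3 wl.py 1
```

```text
[464.76961786  12.36170069 264.72869261] [ 1.79935685e+02 -2.73687996e-02  9.39449480e+01] [-1.24479661e+01 -1.35534987e+01  1.13417817e+02  4.23462790e-02
  8.00735192e+01 -1.06476225e+02]
knob_center [197.2 254. ] 0.71 [480.61866451   9.6183401  143.        ]
guide_top [202.1 264.3] 0.88 [501.5666942   22.47327588  98.        ]
```

View pics/w1.png

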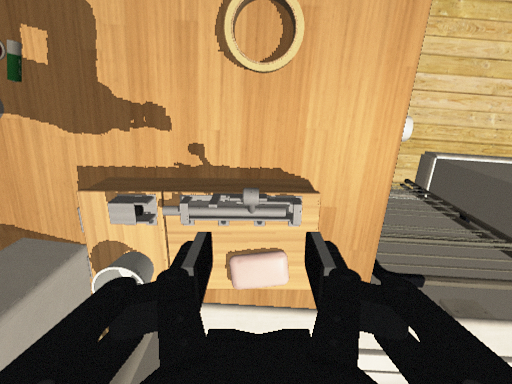

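```bash
python3 -c "
import cv2
a=cv2.imread('pics/w1.png');cv2.imwrite('pics/w1z.png',cv2.resize(a[170:250,70:330],(780,240),interpolation=cv2.INTER_CUBIC))"
```

```text
(no output)
```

View pics/w1z.png

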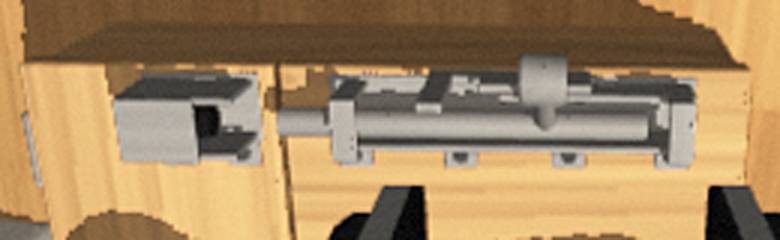

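```bash
cat > wp.py <<'E'
from h import *
d=np.load('w.npz')
def W(zx,zy,z,ox=70,oy=170,s=3):
    v=np.linalg.inv(d['K'])@[zx/s+ox,zy/s+oy,1.];v=d['r']@(d['T'][:3,:3]@v);o=d['p']+d['r']@d['T'][:3,3];return o+v*(z-o[2])/v[2]
E
python3 - <<'E'
from wp import *
a=W(25,63,80);b=W(748,67,80);print('edge',a,b,np.linalg.norm(b-a),np.degrees(np.arctan2(*(b-a)[1::-1]))-90)
a2=W(275,123,96);b2=W(650,125,96);print('rod',a2,b2,np.linalg.norm(b2-a2),np.degrees(np.arctan2(*(b2-a2)[1::-1]))-90)
u=(b-a)/np.linalg.norm(b-a);c=(a+b)/2
print('center y ->', c)
f=lambda q:(q-c)@u
print('knob by',f(W(543,80,143)),'post',f(W(417,85,120)),f(W(449,85,120)),'rod ends',f(a2),f(b2),'guideR',f(W(590,85,98)))
print('knob w',W(543,80,143))
E
```

```text
edge [ 509.26815121 -204.13852894   80.        ] [490.86391452  89.63075494  80.        ] 294.3452192215617 3.5848157742925366
rod [521.85172403 -98.25209351  96.        ] [512.57011665  50.04704906  96.        ] 148.5893129431204 3.581303124718332
center y -> [500.06603287 -57.253887    80.        ]
knob by 64.97600131565865 post 19.02355157244614 30.55551677306971 rod ends -42.28015938269529 106.3091532811823 guideR 82.17316462616311
knob w [480.26239151   6.60882935 143.        ]
```

```bash
python3 go.py "[482.5,8.3,165]" 93.6; python3 go.py "[482.5,8.3,125]" 93.6
```

```text
offset [-0.0158  0.0433  0.2495] dr [ 0.0004 -0.0001  0.0027] dist 101.49926812037258
offset [-0.0159  0.0432  0.3495] dr [ 0.0004 -0.0001  0.0027] dist 141.01363267855467
```

Request:
apply_moves --offset '[[-0.016, 0.043, 0.12], [-0.016, 0.043, 0.25], [-0.016, 0.043, 0.29], [-0.016, 0.043, 0.32], [-0.016, 0.043, 0.35], [-0.016, 0.043, 0.35]]' --dr '[[0, 0, 0.003], [0, 0, 0.003], [0, 0, 0.003], [0, 0, 0.003], [0, 0, 0.003], [0, 0, 0.003]]' --gripper '[0.2, 0.2, 0.2, 0.2, 0.2, 0.2]'

```text
time: 4.75
ee_pos: [482.6, 8.3, 125.0]
ee_rot: [179.9, -0.0, 93.6]
wrist_force: [-0.9, 0.8, -0.1]
width: 51.3
```

Run:
```python
from h import *
a=get_image("wrist")["pixels"];b=get_image("side")["pixels"];c=get_image("scene")["pixels"]
cv2.imwrite('pics/g1.png',np.hstack([cv2.resize(x,(390,390),interpolation=2) for x in (a[150:300,180:330],b[120:260,180:320])]))
cv2.imwrite('pics/g1s.png',cv2.resize(c[120:260,200:340],(500,500),interpolation=2))
```

```text
(no output)
```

View pics/g1.png

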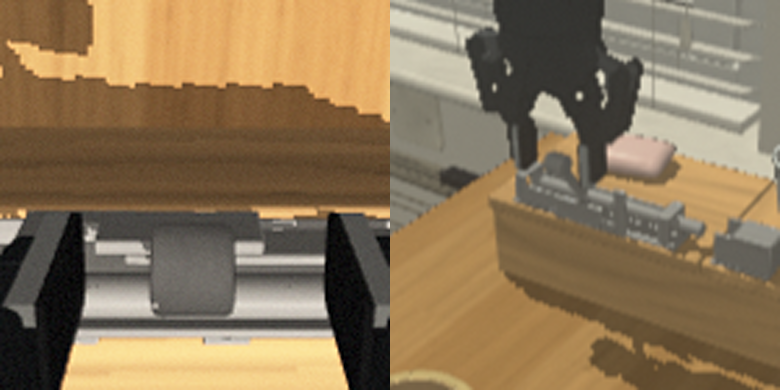

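View pics/g1s.png

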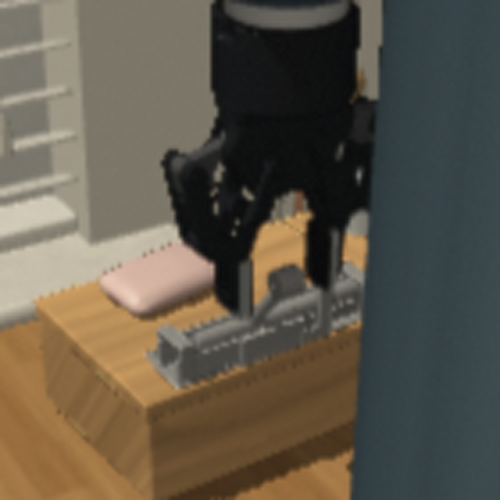

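Request:
apply_moves --offset '[[-0.005, 0, 0], [-0.005, 0, 0], [-0.005, 0, 0], [-0.005, 0, 0], [-0.005, 0, 0], [-0.005, 0, 0]]' --dr '[[0, 0, 0], [0, 0, 0], [0, 0, 0], [0, 0, 0], [0, 0, 0], [0, 0, 0]]' --gripper '[0.2, -0.3, -0.5, -0.9, -0.9, -0.9]'

```text
time: 5.65
ee_pos: [483.3, 6.0, 126.0]
ee_rot: [179.8, 0.0, 93.5]
wrist_force: [-2.2, -1.2, 2.8]
width: 14.8
```

Run:
```python
from h import *
s=read_state();print(s["wrist_force"],s["width"],s["time"],s["ee_pos"])
a=get_image("wrist")["pixels"];b=get_image("side")["pixels"]
cv2.imwrite('pics/g2.png',np.hstack([cv2.resize(x,(390,390),interpolation=2) for x in (a[150:300,180:330],b[120:260,180:320])]))
```

```text
[-2.18028998 -1.22104217  2.77746709] 14.820152047422656 5.65 [483.28507627   5.98583819 126.0156549 ]
```

View pics/g2.png

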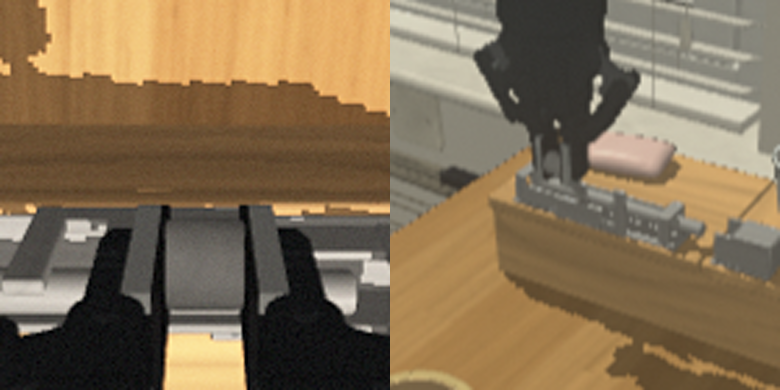

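Request:
apply_moves --offset '[[-0.006, 0, 0], [-0.014, 0, 0], [-0.022, 0, 0], [-0.03, 0, 0], [-0.036, 0, 0], [-0.04, 0, 0]]' --dr '[[0, 0, 0], [0, 0, 0], [0, 0, 0], [0, 0, 0], [0, 0, 0], [0, 0, 0]]' --gripper '[-0.9, -0.9, -0.9, -0.9, -0.9, -0.9]'

```text
time: 6.5
ee_pos: [484.2, -10.2, 126.0]
ee_rot: [179.8, 0.0, 93.5]
wrist_force: [-3.0, 2.7, 4.2]
width: 14.6
```

Request:
apply_moves --offset '[[-0.004, 0, 0], [-0.008, 0, 0], [-0.01, 0, 0]]' --dr '[[0, 0, 0], [0, 0, 0], [0, 0, 0]]' --gripper '[-0.9, -0.9, -0.9]'

```text
time: 6.88
ee_pos: [484.4, -14.2, 126.0]
ee_rot: [179.8, 0.0, 93.5]
wrist_force: [-2.8, 2.7, 4.2]
width: 14.8
```

Run:
```python
from h import *
a=get_image("wrist")["pixels"];b=get_image("side")["pixels"]
cv2.imwrite('pics/g3.png',np.hstack([cv2.resize(x,(390,390),interpolation=2) for x in (a[150:300,150:300],b[120:260,180:320])]))
```

```text
(no output)
```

View pics/g3.png

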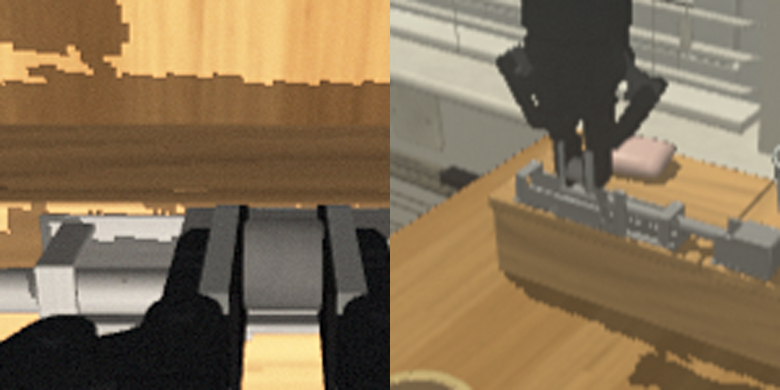

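Request:
apply_moves --offset '[[-0.003, 0, 0], [-0.006, 0, 0], [-0.007, 0, 0]]' --dr '[[0, 0, 0], [0, 0, 0], [0, 0, 0]]' --gripper '[-0.9, -0.9, -0.9]'

```text
time: 7.35
ee_pos: [484.6, -17.1, 126.0]
ee_rot: [179.8, 0.0, 93.5]
wrist_force: [-2.2, 2.9, 4.0]
width: 14.7
```

Request:
apply_moves --offset '[[-0.003, 0, 0], [-0.005, 0, 0]]' --dr '[[0, 0, 0], [0, 0, 0]]' --gripper '[-0.9, -0.9]'

```text
time: 7.6
ee_pos: [484.8, -19.2, 126.0]
ee_rot: [179.8, 0.0, 93.5]
wrist_force: [-3.0, 2.5, 3.9]
width: 14.2
```

Request:
apply_moves --offset '[[-0.003, 0, 0], [-0.005, 0, 0]]' --dr '[[0, 0, 0], [0, 0, 0]]' --gripper '[-0.9, -0.9]'

```text
time: 7.85
ee_pos: [484.8, -20.7, 126.0]
ee_rot: [179.8, -0.0, 93.5]
wrist_force: [-2.4, 5.8, 5.8]
width: 14.9
```

Request:
apply_moves --offset '[[-0.003, 0, 0], [-0.005, 0, 0]]' --dr '[[0, 0, 0], [0, 0, 0]]' --gripper '[-0.9, -0.9]'

```text
time: 8.1
ee_pos: [484.9, -21.9, 126.0]
ee_rot: [179.8, -0.2, 93.5]
wrist_force: [-2.2, 6.8, 5.7]
width: 15.0
```

Request:
apply_moves --offset '[[-0.003, 0, 0], [-0.006, 0, 0], [-0.006, 0, 0]]' --dr '[[0, 0, 0], [0, 0, 0], [0, 0, 0]]' --gripper '[-0.9, -0.9, -0.9]'

```text
time: 8.48
ee_pos: [484.9, -23.4, 126.0]
ee_rot: [179.8, -0.3, 93.5]
wrist_force: [-1.8, 7.8, 5.0]
width: 14.5
```

Request:
apply_moves --offset '[[-0.003, 0, 0], [-0.005, 0, 0], [-0.005, 0, 0]]' --dr '[[0, 0, 0], [0, 0, 0], [0, 0, 0]]' --gripper '[-0.9, -0.9, -0.9]'

```text
time: 8.85
ee_pos: [485.0, -24.2, 126.0]
ee_rot: [179.8, -0.4, 93.5]
wrist_force: [-3.7, 8.6, 6.3]
width: 14.8
```

Request:
apply_moves --offset '[[-0.003, 0, 0], [-0.006, 0, 0], [-0.006, 0, 0]]' --dr '[[0, 0, 0], [0, 0, 0], [0, 0, 0]]' --gripper '[-0.9, -0.9, -0.9]'

```text
time: 9.22
ee_pos: [485.0, -25.3, 125.9]
ee_rot: [179.9, -0.6, 93.5]
wrist_force: [-3.1, 9.7, 5.1]
width: 14.9
```

Request:
apply_moves --offset '[[-0.003, 0, 0], [-0.006, 0, 0], [-0.006, 0, 0]]' --dr '[[0, 0, 0], [0, 0, 0], [0, 0, 0]]' --gripper '[-0.9, -0.9, -0.9]'

```text
time: 9.6
ee_pos: [485.0, -26.3, 125.9]
ee_rot: [179.9, -0.8, 93.5]
wrist_force: [-2.6, 9.1, 6.5]
width: 14.7
```

Request:
apply_moves --offset '[[-0.003, 0, 0], [-0.005, 0, 0], [-0.005, 0, 0]]' --dr '[[0, -0.002, 0], [0, -0.003, 0], [0, -0.003, 0]]' --gripper '[-0.9, -0.9, -0.9]'

```text
time: 9.98
ee_pos: [485.1, -26.6, 125.9]
ee_rot: [179.9, -0.5, 93.5]
wrist_force: [-2.6, 10.2, 5.6]
width: 14.6
```

Request:
apply_moves --offset '[[-0.003, 0, 0], [-0.005, 0, 0], [-0.005, 0, 0]]' --dr '[[0, -0.002, 0], [0, -0.003, 0], [0, -0.003, 0]]' --gripper '[-0.9, -0.9, -0.9]'

```text
time: 10.35
ee_pos: [485.0, -26.8, 125.9]
ee_rot: [179.9, -0.2, 93.5]
wrist_force: [-3.0, 10.2, 6.8]
width: 14.6
```

Request:
apply_moves --offset '[[-0.003, 0, 0], [-0.005, 0, 0], [-0.005, 0, 0]]' --dr '[[0, 0, 0], [0, 0, 0], [0, 0, 0]]' --gripper '[-0.9, -0.9, -0.9]'

```text
time: 10.72
ee_pos: [485.0, -27.0, 125.9]
ee_rot: [179.9, -0.4, 93.5]
wrist_force: [-2.6, 10.7, 6.8]
width: 14.7
```

Request:
apply_moves --offset '[[-0.003, 0, 0], [-0.005, 0, 0], [-0.005, 0, 0]]' --dr '[[0, 0, 0], [0, 0, 0], [0, 0, 0]]' --gripper '[-0.9, -0.9, -0.9]'

```text
time: 11.1
ee_pos: [485.1, -27.3, 125.9]
ee_rot: [179.9, -0.6, 93.4]
wrist_force: [-2.2, 10.7, 6.3]
width: 14.5
```

Request:
apply_moves --offset '[[-0.004, 0, 0], [-0.006, 0, 0], [-0.006, 0, 0]]' --dr '[[0, 0, 0], [0, 0, 0], [0, 0, 0]]' --gripper '[-0.9, -0.9, -0.9]'

```text
time: 11.48
ee_pos: [485.1, -27.7, 125.9]
ee_rot: [179.9, -0.9, 93.4]
wrist_force: [-1.9, 13.1, 5.9]
width: 14.4
```

Request:
apply_moves --offset '[[-0.004, 0, 0], [-0.0063, 0, 0], [-0.0063, 0, 0]]' --dr '[[0, 0, 0], [0, 0, 0], [0, 0, 0]]' --gripper '[-0.9, -0.9, -0.9]'

```text
time: 11.85
ee_pos: [485.1, -27.8, 125.9]
ee_rot: [179.9, -1.2, 93.4]
wrist_force: [-2.5, 14.6, 6.9]
width: 14.8
```

Run:
```python
from h import *
a=get_image("wrist")["pixels"];b=get_image("side")["pixels"]
cv2.imwrite('pics/g4.png',np.hstack([cv2.resize(x,(390,390),interpolation=2) for x in (a[170:270,180:280],b[140:240,200:300])]))
```

```text
(no output)
```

View pics/g4.png

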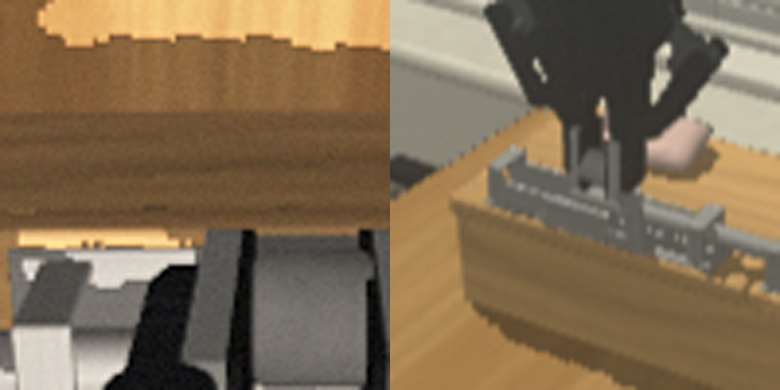

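Request:
apply_moves --offset '[[-0.002, 0, 0], [-0.001, 0, 0], [-0.001, 0, 0]]' --dr '[[0, -0.003, 0], [0, -0.004, 0], [0, -0.004, 0]]' --gripper '[-0.9, -0.9, -0.9]'

```text
time: 12.32
ee_pos: [485.1, -27.4, 125.9]
ee_rot: [179.9, -0.6, 93.5]
wrist_force: [-2.2, 7.3, 4.3]
width: 14.5
```

Request:
apply_moves --offset '[[-0.001, -0.008, 0.006], [-0.001, -0.017, 0.0126], [-0.001, -0.025, 0.02], [-0.001, -0.0315, 0.0276]]' --dr '[[0, 0, 0], [0, 0, 0], [0, 0, 0], [0, 0, 0]]' --gripper '[-0.9, -0.9, -0.9, -0.9]'

```text
time: 12.82
ee_pos: [475.3, -28.1, 117.3]
ee_rot: [179.4, -0.6, 93.4]
wrist_force: [-1.4, 8.2, 13.2]
width: 15.1
```

Request:
apply_moves --offset '[[-0.001, -0.003, 0.003], [-0.001, -0.005, 0.005], [-0.001, -0.005, 0.005]]' --dr '[[0, 0, 0], [0, 0, 0], [0, 0, 0]]' --gripper '[-0.9, -0.9, -0.9]'

```text
time: 13.2
ee_pos: [474.9, -28.0, 116.9]
ee_rot: [179.2, -0.6, 93.4]
wrist_force: [-2.3, 7.9, 10.1]
width: 14.9
```

Run:
```python
from h import *
ims=[get_image(n) for n in("wrist","side","scene")]
a,b,c=[i["pixels"] for i in ims]
print(read_state()["ft_torque"],read_state()["wrist_force"])
for i in ims[1:]:print([(q["at"],q["confidence"]) for q in spot_point("knob_center",i)[:1]])
cv2.imwrite('pics/g5.png',np.hstack([cv2.resize(x,(390,390),interpolation=2) for x in (a[150:270,170:290],b[140:220,220:300])]))
cv2.imwrite('pics/g5s.png',cv2.resize(c[150:250,230:330],(500,500),interpolation=2))
```

```text
[ 1.26089916 -0.07866133  0.10164065] [-1.75988811  7.99790145 10.48302494]
[([188.5, 250.9], 0.69)]
[([200.1, 293.0], 0.47)]
```

View pics/g5.png

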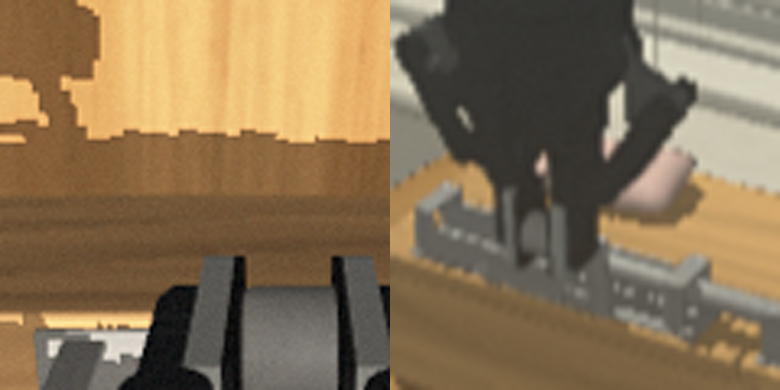

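View pics/g5s.png

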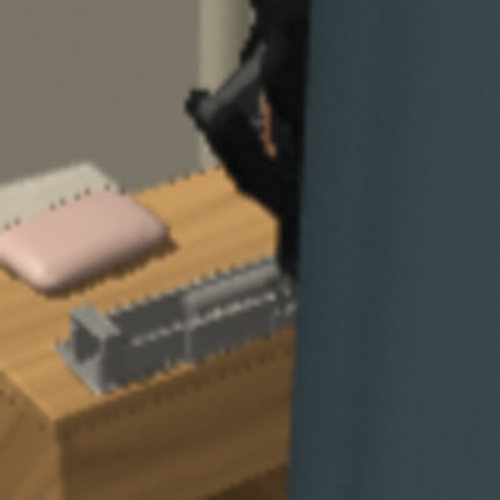

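Run:
```python
from wp import *
for r in (70,74,80,95,110): print(r,W(440,r,120),W(440,r,100))
import cv2
a=cv2.imread('pics/w1.png');cv2.imwrite('pics/w1y.png',cv2.resize(a[180:225,180:270],(800,400),interpolation=cv2.INTER_CUBIC))
```

```text
70 [486.99994868 -30.48910028 120.        ] [493.87021479 -33.09122938 100.        ]
74 [488.51468672 -30.45205227 120.        ] [495.49013386 -33.05160881 100.        ]
80 [490.79537962 -30.39627026 120.        ] [497.92919449 -32.99195339 100.        ]
95 [496.5426158  -30.25570228 120.        ] [504.0755097  -32.84162459 100.        ]
110 [502.35575204 -30.1135225  120.        ] [510.29230096 -32.68957207 100.        ]
```

View pics/w1y.png

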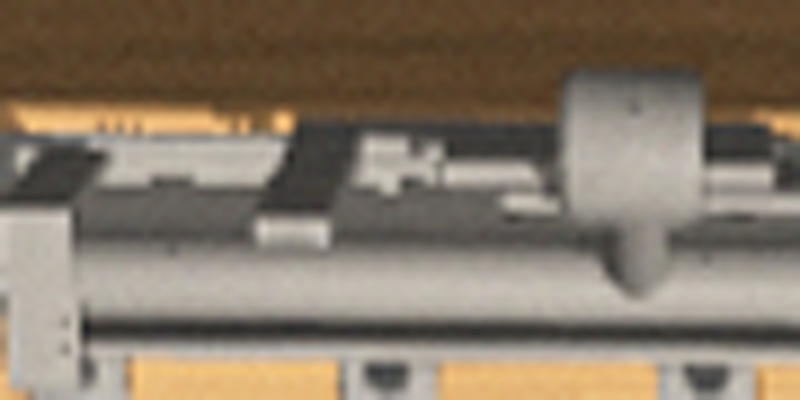

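Request:
apply_moves --offset '[[-0.001, -0.002, 0.004], [-0.0005, -0.004, 0.008], [0, -0.006, 0.013], [0, -0.0078, 0.0178], [0, -0.0078, 0.0178]]' --dr '[[-0.012, 0, 0], [-0.025, 0, 0], [-0.04, 0, 0], [-0.054, 0, 0], [-0.054, 0, 0]]' --gripper '[-0.9, -0.9, -0.9, -0.9, -0.9]'

```text
time: 14.08
ee_pos: [472.1, -27.7, 110.1]
ee_rot: [169.4, -0.7, 93.4]
wrist_force: [-3.2, 7.3, 4.4]
width: 14.9
```

```bash
cat > arc.py <<'E'
from h import *
import sys
th0=float(sys.argv[1]);ths=eval(sys.argv[2]);gain=float(sys.argv[3])
p,r=T();b=R.from_euler('z',3.5,degrees=True);s=read_state();print(np.round(s['q'],1))
K0=p-17*r.apply([0,0,1])
for t in ths:
    K=K0+b.apply([-56*(np.cos(t)-np.cos(th0)),0,-56*(np.sin(th0)-np.sin(t))])
    a=-(th0-t)*gain
    r2=r*R.from_rotvec([a,0,0]);tcp=K+17*r2.apply([0,0,1])
    print(t,'off',np.round(r.inv().apply(tcp-p)/400,4),'drx',round(a/np.pi,4),'tcp',tcp)
E
python3 arc.py 0.6 "[.5,.4,.3,.2,.1,0.,-.05]" 1
```

```text
[ -19.8   -7.8  126.3    6.1   52.1 -116.5]
0.5 off [-0.0001 -0.0051  0.0102] drx -0.0318 tcp [470.85937725 -27.79345846 105.67776508]
0.4 off [-0.0003 -0.0093  0.0208] drx -0.0637 tcp [470.03102071 -27.85288587 101.19733368]
0.3 off [-0.0005 -0.0123  0.0318] drx -0.0955 tcp [469.65336789 -27.88649576  96.65637035]
0.2 off [-0.0006 -0.0142  0.043 ] drx -0.1273 tcp [469.73019218 -27.89395228  92.10024689]
0.1 off [-0.0008 -0.015   0.0544] drx -0.1592 tcp [470.26072596 -27.87518095  87.57448659]
0.0 off [-0.001  -0.0146  0.0657] drx -0.191 tcp [471.23966831 -27.83036932  83.12430934]
-0.05 off [-0.001  -0.014   0.0714] drx -0.2069 tcp [471.8944087  -27.79832826  80.94150129]
```

Request:
apply_moves --offset '[[-0.0005, -0.0026, 0.0051], [-0.0007, -0.0051, 0.0102], [-0.0009, -0.0073, 0.0155], [-0.001, -0.0093, 0.0208], [-0.001, -0.011, 0.026], [-0.001, -0.011, 0.026]]' --dr '[[-0.016, 0, 0], [-0.032, 0, 0], [-0.048, 0, 0], [-0.064, 0, 0], [-0.079, 0, 0], [-0.079, 0, 0]]' --gripper '[-0.9, -0.9, -0.9, -0.9, -0.9, -0.9]'

```text
time: 14.82
ee_pos: [470.0, -27.6, 99.1]
ee_rot: [155.0, -0.7, 93.4]
wrist_force: [3.6, 8.9, -1.2]
width: 14.8
```

```bash
python3 arc.py 0.36 "[.3,.25,.2,.15,.1,.05,0.,-.05]" 0.5;python3 - <<'E'
from h import *
b=get_image("side")["pixels"];a=get_image("wrist")["pixels"]
cv2.imwrite('pics/g6.png',np.hstack([cv2.resize(x,(390,390),interpolation=2) for x in (a[150:270,170:290],b[140:220,220:300])]))
E
```

```text
[ -23.8  -14.6  135.7   19.1   38.3 -129.9]
0.3 off [-0.0001 -0.0045  0.006 ] drx -0.0095 tcp [469.36132489 -27.67967027  96.16109772]
0.25 off [-0.0002 -0.0081  0.0113] drx -0.0175 tcp [468.97918659 -27.70623363  93.66234744]
0.2 off [-0.0003 -0.0113  0.0167] drx -0.0255 tcp [468.72741875 -27.72493059  91.1383352 ]
0.15 off [-0.0004 -0.0143  0.0224] drx -0.0334 tcp [468.60734742 -27.73567796  88.59575421]
0.1 off [-0.0005 -0.0169  0.0282] drx -0.0414 tcp [468.61995967 -27.73841326  86.04136146]
0.05 off [-0.0005 -0.0193  0.0341] drx -0.0493 tcp [468.76590069 -27.73309484  83.48196047]
0.0 off [-0.0006 -0.0214  0.0402] drx -0.0573 tcp [469.04547179 -27.71970201  80.92438414]
-0.05 off [-0.0007 -0.0231  0.0464] drx -0.0653 tcp [469.45862919 -27.69823512  78.37547731]
```

View pics/g6.png

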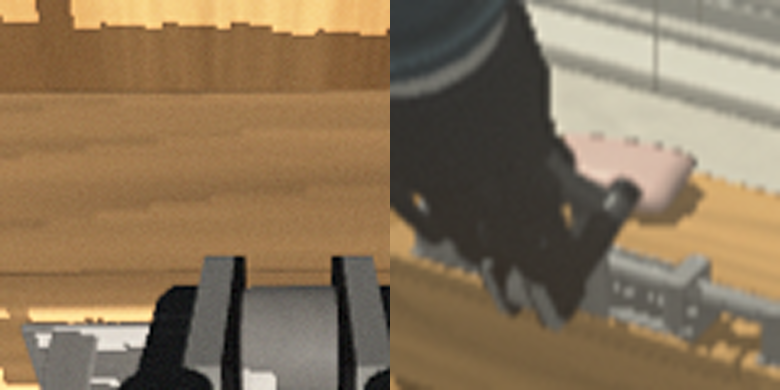

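```bash
python3 arc.py 0.36 "[.28,.2,.12,.04,0.,-.05]" 0.3
```

```text
[ -23.8  -14.6  135.7   19.1   38.3 -129.9]
0.28 off [-0.0001 -0.0067  0.0081] drx -0.0076 tcp [468.9697009  -27.67170716  95.05267927]
0.2 off [-0.0003 -0.0126  0.0168] drx -0.0153 tcp [468.27006223 -27.71723449  90.887471  ]
0.12 off [-0.0004 -0.0179  0.0261] drx -0.0229 tcp [467.91630184 -27.74170835  86.65976711]
0.04 off [-0.0005 -0.0224  0.0357] drx -0.0306 tcp [467.91276907 -27.74486111  82.39773905]
0.0 off [-0.0006 -0.0244  0.0407] drx -0.0344 tcp [468.04307758 -27.73839632  80.26273568]
-0.05 off [-0.0007 -0.0265  0.047 ] drx -0.0392 tcp [468.32992905 -27.72276738  77.59734618]
```

Request:
apply_moves --offset '[[-0.0005, -0.0035, 0.004], [-0.0007, -0.0067, 0.0081], [-0.0008, -0.0097, 0.0125], [-0.001, -0.0126, 0.0168], [-0.001, -0.0126, 0.0168]]' --dr '[[-0.004, 0, 0], [-0.0076, 0, 0], [-0.0115, 0, 0], [-0.0153, 0, 0], [-0.0153, 0, 0]]' --gripper '[-0.9, -0.9, -0.9, -0.9, -0.9]'

```text
time: 15.55
ee_pos: [468.8, -27.7, 91.5]
ee_rot: [152.2, -0.7, 93.4]
wrist_force: [-2.4, 7.5, 7.4]
width: 14.9
```

```bash
python3 arc.py 0.22 "[.15,.1,.05,0.,-.05]" 0.4
```

```text
[ -24.8  -15.1  137.7   23.6   35.1 -134.8]
0.15 off [-0.0001 -0.0049  0.0077] drx -0.0089 tcp [468.45376336 -27.75826868  87.89443861]
0.1 off [-0.0002 -0.0081  0.0134] drx -0.0153 tcp [468.39953262 -27.76403774  85.28633323]
0.05 off [-0.0003 -0.0109  0.0192] drx -0.0216 tcp [468.48087023 -27.76158586  82.67011073]
0.0 off [-0.0004 -0.0135  0.0253] drx -0.028 tcp [468.69818326 -27.75088716  80.05267902]
-0.05 off [-0.0005 -0.0157  0.0315] drx -0.0344 tcp [469.05153145 -27.73193693  77.44096116]
```

Request:
apply_moves --offset '[[-0.0008, -0.0049, 0.0077], [-0.001, -0.0081, 0.0134], [-0.001, -0.0109, 0.0192], [-0.001, -0.0135, 0.0253], [-0.001, -0.0135, 0.0253], [-0.001, -0.0135, 0.0253]]' --dr '[[-0.009, 0, 0], [-0.0153, 0, 0], [-0.0216, 0, 0], [-0.028, 0, 0], [-0.028, 0, 0], [-0.028, 0, 0]]' --gripper '[-0.9, -0.9, -0.9, -0.9, -0.9, -0.9]'

```text
time: 16.3
ee_pos: [468.9, -27.6, 80.5]
ee_rot: [147.2, -0.7, 93.5]
wrist_force: [-5.4, 7.2, 8.9]
width: 14.4
```

Run:
```python
from h import *
p,r=T();print('K',p-17*r.apply([0,0,1]),np.round(read_state()["q"],1),read_state()["wrist_force"])
b=get_image("side")["pixels"];a=get_image("wrist")["pixels"]
cv2.imwrite('pics/g7.png',np.hstack([cv2.resize(x,(390,390),interpolation=2) for x in (a[150:300,150:300],b[140:240,200:300])]))
```

```text
K [459.71202674 -28.36120802  94.74775538] [ -26.4  -15.2  140.8   34.1   29.9 -145.9] [-5.385471    7.20450522  8.88395771]
```

View pics/g7.png

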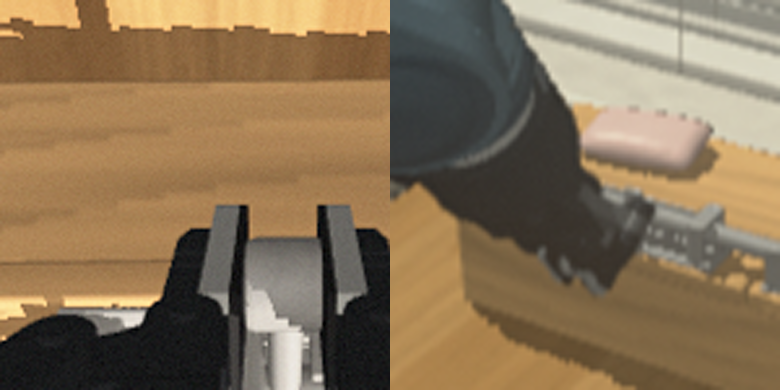

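Request:
apply_moves --offset '[[0, -0.0015, 0.002], [0, -0.002, 0.0035], [0, -0.002, 0.0035]]' --dr '[[0, 0, 0], [0, 0, 0], [0, 0, 0]]' --gripper '[-0.9, -0.9, -0.9]'

```text
time: 16.77
ee_pos: [469.1, -27.5, 79.5]
ee_rot: [147.1, -0.7, 93.6]
wrist_force: [-15.2, 5.2, 17.6]
width: 14.9
```

Request:
apply_moves --offset '[[0, 0.002, -0.003], [0, 0.002, -0.003], [0, 0.002, -0.003], [0, 0.002, -0.003], [0, 0.002, -0.003], [0, 0.002, -0.003]]' --dr '[[0, 0, 0], [0, 0, 0], [0, 0, 0], [0, 0, 0], [0, 0, 0], [0, 0, 0]]' --gripper '[-0.9, -0.6, -0.2, 0, 0, 0]'

```text
time: 17.52
ee_pos: [469.2, -27.7, 80.9]
ee_rot: [147.1, -0.7, 93.6]
wrist_force: [-1.3, 0.3, 0.7]
width: 42.4
```

Run:
```python
from h import *
p,r=T();print(read_state()["wrist_force"])
b=get_image("side")["pixels"];a=get_image("wrist")["pixels"]
cv2.imwrite('pics/g8.png',np.hstack([cv2.resize(x,(390,390),interpolation=2) for x in (a[150:300,150:300],b[140:240,200:300])]))
print('up-retract tool:',r.inv().apply([-60,0,0])/400,r.inv().apply([0,0,100])/400)
```

```text
[-1.30379923  0.26685313  0.6704121 ]
up-retract tool: [ 0.00942704 -0.12581276 -0.08113126] [ 0.0029658   0.13563398 -0.20998721]
```

View pics/g8.png

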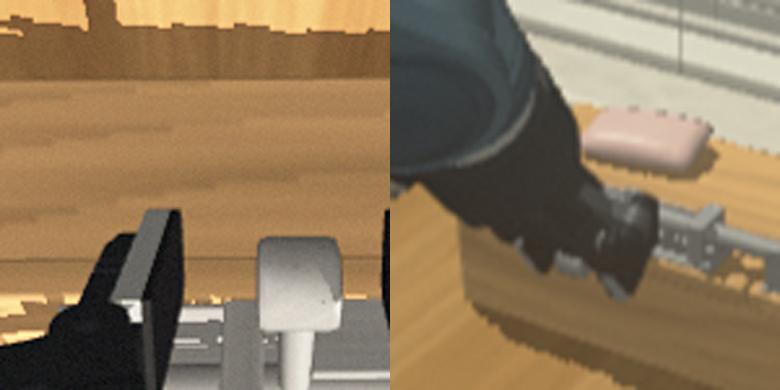

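Request:
apply_moves --offset '[[0, 0, -0.04], [0, 0.01, -0.1], [0, 0.03, -0.17], [0, 0.06, -0.24], [0, 0.08, -0.3], [0, 0.08, -0.3], [0, 0.08, -0.3]]' --dr '[[0, 0, 0], [0, 0, 0], [0.03, 0, 0], [0.07, 0, 0], [0.12, 0, 0], [0.15, 0, 0], [0.15, 0, 0]]' --gripper '[0, 0, 0, 0, 0, 0, 0]'

```text
time: 18.5
ee_pos: [432.0, -31.3, 199.4]
ee_rot: [174.1, -0.7, 93.7]
wrist_force: [0.4, 0.4, -0.1]
width: 42.3
```

```bash
python3 wl.py 9
python3 - <<'E'
from h import *
b=get_image("side");c=get_image("scene")
for i in (b,c): print([(q["at"],q["confidence"]) for l in("dosing_cup","soap_bar") for q in spot_point(l,i)[:1]])
a=cv2.imread('pics/w9.png')
cv2.imwrite('pics/g9.png',np.hstack([cv2.resize(a,(480,360)),cv2.resize(b["pixels"][120:260,180:320],(320,360),interpolation=2)]))
E
```

```text
[432.03817246 -31.34347023 199.41414036] [174.08388333  -0.68633669  93.6734142 ] [ -21.13679472  -19.2277142   125.01584027    3.32856039   69.21320597
 -115.79522539]
knob_center [206.4 260.9] 0.64 [438.02948728 -28.01275194 143.        ]
guide_top [244.7 303.1] 0.65 [501.15896772  19.5625999   98.        ]
[([194.7, 328.9], 0.79), ([177.8, 266.4], 0.71)]
[([184.1, 299.2], 0.77), ([198.5, 246.7], 0.91)]
```

View pics/g9.png

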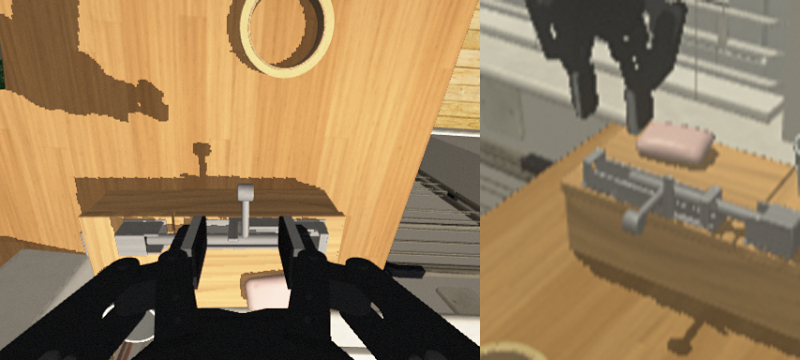

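```bash
python3 -c "
from bench import *
print(close_job(), read_state()['time'])"
```

```text
the job is handed in; nothing more can be done
the job is handed in; nothing more can be done
```

The box is bolted: the bolt is slid across into its socket, the handle is down in the notch, and the gripper has let go. I handed the job in shortly after 18.5 s, with no verdict returned.

- **Sliding:** I gripped the raised knob by its flat ends and slid the bolt about 34 mm. The spring came in about 8 mm before the stop, and the measured push at the stop peaked at about 15 N. I then eased the bolt back 0.5–1 mm so the arm sat over the notch.
- **Turning:** The handle did not swing freely in the grip at first; it resisted with about 10 N. I tilted the tool along with the arm after that, and it went down into the notch.
- **Seating:** A light push at the bottom raised the wrist force to about 23 N, so the handle was on its stop. I took that push off before opening the fingers.
- **Last checks:** After release the pictures show the handle level beside the post, and the bolt has not sprung back. The gripper is clear, with about 0 N at the wrist. The soap bar is where it was.
- **Cup:** It was found at its old pixel in the side view. In the scene view its pixel differed by about 5 rows from the start. Only its rim shows in the last wrist picture. I put that down to detector scatter, since nothing came near it.
- **Not measured:** I could not read the joint values directly. From the pictures, the bolt's slide is about 46–53 mm and the handle's angle is about 0.

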